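# Release the sunk bat from the bench wheel

## Robot

A 6-joint arm with a two-finger parallel gripper is mounted at the origin on a cart in front of the work surface, level with it; the furniture and walls round the work are solid. World frame = base frame: x ahead of the robot, y to its left, z up, the work surface at z = 0. Lengths are in mm, angles in rad, forces in N, time in s.
With the tool pointing down it reaches from about 350 to 875 mm from the base axis. Payload 4.2 kg.
Tool frame: the origin (TCP) lies on the mounting face of the last link; the fingertips stand 173 mm ahead of it and the grasp point (between the pads) lies 155 mm ahead of it; z points along the fingers, y is the direction in which the jaws open and shut (so a half turn about z gives the same grasp; the last joint's range is limited). The gripper opens to 85 mm and grips with 20 to 120 N. Pads are 22 mm wide; open, the fingers measure 114 mm over their backs; the gripper's body (76 mm by 85 mm) begins 54 mm behind the grasp point. The pads swing forward as they close: fully open they stand 13 mm farther back than shut.
Start: joints at [0.259, 0.385, 0.008, 0, -1.194, -0.259], TCP at [624.98, 0.025, 404.712] pointing down, gripper open.
Joint ranges: [-3.14, 3.14], [-1.21, 2.06], [-1.07, 1.41], [-3.16, 2.05], [-2.99, -0.16], [-3.1, 3.1]. Speed limits (rad/s): [2.79, 2.79, 3.14, 3.14, 3.14, 3.14].

## Interface

Orientations are given as a unit quaternion [x, y, z, w].
In Python, from bench import arm gives the robot as it stands.
- The arm moves only by the shell command python3 -m jog 'ROWS' [OPENING]. ROWS is JSON, a list that holds one entry, the list of rows, each a list of 4 numbers: the shift along the tool's x, y, z in mm, then the turn about the tool's z in degrees. In form: [[[x, y, z, spin], ...]]. A call has exactly 5 rows; each row is the pose to reach, as a shift and turn from the pose measured when the call began, along the tool's axes at that moment; what a row does not reach only later rows make up. A row lasts 1/8 s, in which the tool goes at most 62.5 mm and 10.7 degrees, less where a joint would pass 70% of its speed; a pose out of reach is approached as far as the arm can. A call with a gripper value outside its range is refused whole. OPENING is the finger opening in mm, from 0 to 85.4, set as the call begins (- or left out, the last holds). The fingers move at their own pace and stop on an object; the grip force is fixed at half the most. Time passes only in rows, so rows that repeat a pose let the fingers close, or fill a call up. It gives the time, the measured TCP pose, the force and the opening at its end, in the units of the state.
- arm.read_state(): the state, without advancing time (a new reading comes with each control period).
- arm.get_image(name): name is "scene" or "side" or "wrist"; returns (picture, depth): 420x560x3 uint8, blue, green, red; 420x560 float32, mm along the optical axis (not along the pixel's ray), 0 where there is no reading.
- arm.camera_params(name): a dict with "mtx" (3x3 intrinsics, pixels), "R" (3x3) and "t" (3): a world point X has camera coordinates R X + t. Camera axes: x right, y down, z forward; pixel columns grow to the right and rows downward; lengths in mm; the calibration is good to about 2 mm. A picture is of the moment at which its call begins: read the wrist's pose just before it. camera_params takes no time and is no camera call; for the wrist camera it gives the pose at the moment of the call.
- arm.job_done(): hands the job in, once; it reports no verdict.
The state is a dict: "clock": time; "joints": joint angles; "joint_vel": joint speeds; "joint_efforts": joint torques, N m; "position": TCP position; "ee_rot": TCP orientation; "contact_force": force on the tool from outside, world axes, zero at the start; "wrist_torque": the same for the moment, N m; "gripper_width": finger opening in mm.
Only numpy, scipy, OpenCV 4.12 (cv2) and the standard library are available. Lean on these libraries where they do the work, as an engineer would, in place of code of your own. Each camera call takes 0.05 s, during which the arm holds its last target.

## Task

A plaster bat with a shell dish on it is locked down in the cup-shaped head of the bench wheel. With a light touch, feel along the outside of the head's rim with a fingertip, on the side towards you, to find the release notch; gently press the catch inside the notch with a fingertip and keep it pressed until the bat has risen all the way, then draw the finger out so that the catch springs back. Grasp nothing, do not touch the bat or the dish, and leave the stamp, the cup, the rib and the modelling tool where they are.

Things in the scene. Friction and masses are not known exactly. Their poses are not given: they have to be found in the camera images.
- stand: Bench wheel: dark green cast foot, 173 mm across, fixed to the table; carries a round grey metal cup head. The spindle is clamped: nothing on it turns. Origin on the table top, on the wheel's vertical axis. The head's ONE release notch is towards the robot, its middle up to 55 degrees either side (about the axis) of the rim's -x point; its angle is new each time, not reported: feel or see it.
- cup_rim (a point): On the wheel's axis, level with the rim's top, 112 mm above the table. The rim's outside is a round upright wall, 276 mm across, from 70 to 112 mm above the table (two thin turned grooves, 1.5 mm deep), cup inside 209 mm. The notch is cut through the rim's whole height, open above and below, 55 mm wide between rounded lips. Its yaw is the stand's, it tells nothing of the notch.
- catch (a joint): Sprung catch, m: 0 = out, 0.008 = pressed in to its stop; lets the lifter go from 0.005 on. Takes 5 to 10 N, springs back. It is a flat upright metal plate in the notch, its middle 7 mm behind the rim's outside, 46 mm wide, from 73 to 109 mm above the table; it is pressed level, straight towards the wheel's axis.
- lifter (a joint): Rise in m of the sprung, oil-damped plate under the bat: 0 = locked down, 0.018 = fully up at its stop. It rises by itself, slowly (1 to 3 s for the whole way), while the catch is held in. A catch let go too early holds it about half way (0.009); pressing the catch again lets it rise on.
- bat: Round plaster bat, 204 mm across and 15 mm thick, lying loose in the cup of the head, its top 1.5 mm below the rim at the start; origin at the centre of its underside, 95.5 mm above the table at the start and 113.5 mm when fully risen.
- dish: Leather-hard, fragile shell dish, about 79 x 112 x 42 mm, standing loose on the middle of the bat; origin at the centre of its underside, z up.
- stamp: Bystander: turned wooden stamp, 26 mm across, 54 mm tall, standing left of the wheel; origin at the centre of its underside.
- slip_cup: Bystander: white slip cup, 69 mm across, 64 mm tall, standing left of the wheel; origin at the centre of its underside.
- red_rib: Bystander: flat red rubber kidney rib, 48 x 90 x 6 mm, lying in front of the wheel; origin at the centre of its underside.
- wood_tool: Bystander: boxwood modelling tool, 15 x 180 x 9 mm, lying in front of and to the right of the wheel; origin at the centre of its underside.

How it is judged (in metres and radians):
On the way, in this order (a step that is already met when the one before it is completed fails the run):
1. the catch in the notch is pressed in with the fingers while the bat is still down (value of joint catch above 0.0045 m and contact force between the fingers and anything else above 1 N and value of joint lifter below 0.012 m), for 0.1 s.
2. the bat has risen all the way (value of joint lifter above 0.0165 m), for 0.2 s.
At the end, for the whole second after the job is handed in: The lifter is up (at least 16.5 of 18 mm), the catch has sprung out again (within 1.5 mm), and the bat lies level and at rest on the lifter (within 10 mm of the wheel's axis) with the dish upright and at rest on it (within 30 mm of its middle) (value of joint lifter above 0.0165 m and value of joint catch below 0.0015 m and angle between bat's own z axis and vertical below 0.05 rad and angle between dish's own z axis and vertical below 0.15 rad and horizontal distance between bat and stand below 0.01 m and z of dish in the frame of bat above 0.012 m and horizontal distance between dish and bat below 0.03 m and linear speed of each of bat, dish below 0.01 m/s); the robot touches nothing.
It fails at once if a finger is forced against anything with over 40 N (contact force between the fingers and anything else above 40 N).
It fails at once if the bat or the dish is touched by the robot (contact force between any of the fingers, the arm and bat above 0.5 N or contact force between any of the fingers, the arm and dish above 0.5 N).
It fails at once if the bat or the dish is lifted, carried or shifted beyond the lifter's own rise (distance of any of bat, dish from where it was at the start of the episode above 0.024 m).
It fails at once if a bystander (stamp, cup, rib, modelling tool) is lifted or moved by more than 20 mm (distance of any of stamp, slip_cup, red_rib, wood_tool from where it was at the start of the episode above 0.02 m).
It also fails if it takes over 64 s, if anything falls off the work surface, if the arm or the gripper's body presses on something with over 40 N, if the wrist force passes 120 N, or if a joint passes its speed limit or range.

## Working session

There is one attempt and no reset: what is moved stays moved. The work goes in short steps, Python scripts to look and compute and a shell command to move; the robot and the scene stay as the last step left them, time stands still between calls to the robot, and variables do not carry over. Pictures are saved under pics/ and viewed, and the job is handed in when it is done.

```bash
mkdir -p pics; ls; python3 - <<'E'
from bench import arm
import cv2
print(arm.read_state())
for n in ("scene","side","wrist"):
    p,d=arm.get_image(n); cv2.imwrite(f"pics/{n}0.png",p)
    c=arm.camera_params(n); print(n,c)
E
```

```text
pics
{'clock': 0.0, 'joints': array([ 2.58607162e-01,  3.85559192e-01,  6.60531217e-03, -5.36079138e-04,
       -1.19403305e+00, -2.58597106e-01]), 'joint_vel': array([8.74655096e-04, 9.63234655e-04, 3.68632343e-06, 2.27820602e-03,
       9.82485032e-04, 9.47998353e-04]), 'joint_efforts': array([-9.55001960e-04, -3.92286408e+01,  1.88399577e+01,  4.18616563e+00,
       -4.72148502e-03,  8.27910434e-07]), 'position': array([6.24781509e+02, 4.14090031e-02, 4.03606052e+02]), 'ee_rot': array([-0.70703996,  0.7071727 ,  0.00076603, -0.00082155]), 'contact_force': array([ 0.4949303 , -0.02566759, -0.45678145]), 'wrist_torque': array([-0.01459072, -0.02855511,  0.03250646]), 'gripper_width': 85.26856227531896}
scene {'mtx': array([[507.47903397,   0.        , 279.91995722],
       [  0.        , 507.47903397, 204.50851017],
       [  0.        ,   0.        ,   1.        ]]), 'R': array([[-0.73814991, -0.67440767, -0.01757846],
       [-0.46244667,  0.52478299, -0.71466488],
       [ 0.49120036, -0.51940072, -0.6992461 ]]), 't': array([ 356.97527132,  287.82908043, 1118.48343421])}
side {'mtx': array([[402.00036948,   0.        , 281.16557364],
       [  0.        , 402.00036948, 212.42433593],
       [  0.        ,   0.        ,   1.        ]]), 'R': array([[-0.9685482 , -0.24865327,  0.00927061],
       [-0.17396199,  0.65003312, -0.73972574],
       [ 0.17790902, -0.71807277, -0.67284462]]), 't': array([ 497.94941877,  150.65911593, 1057.74458094])}
wrist {'mtx': array([[365.35659827,   0.        , 280.99970026],
       [  0.        , 365.35659827, 199.76685915],
       [  0.        ,   0.        ,   1.        ]]), 'R': array([[-9.99997304e-01,  1.27508495e-04,  2.31870312e-03],
       [ 8.11429020e-04,  9.54738214e-01,  2.97446272e-01],
       [-2.17582755e-03,  2.97447352e-01, -9.54735743e-01]]), 't': array([624.37491543, -38.43056537, 380.14555926])}
```

View pics/scene0.png

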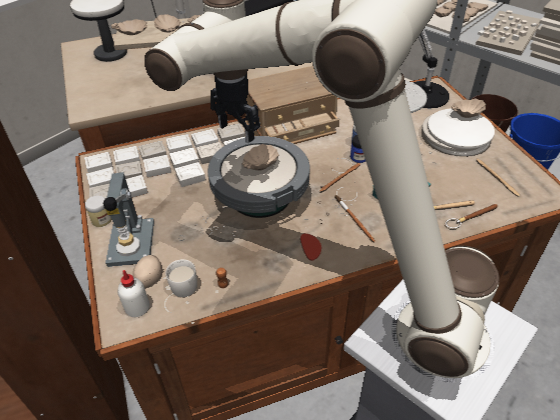

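View pics/side0.png

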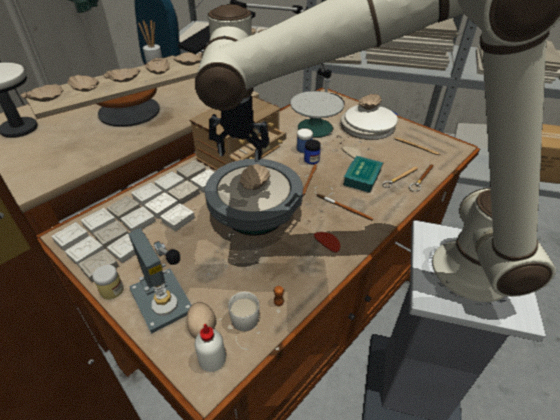

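View pics/wrist0.png

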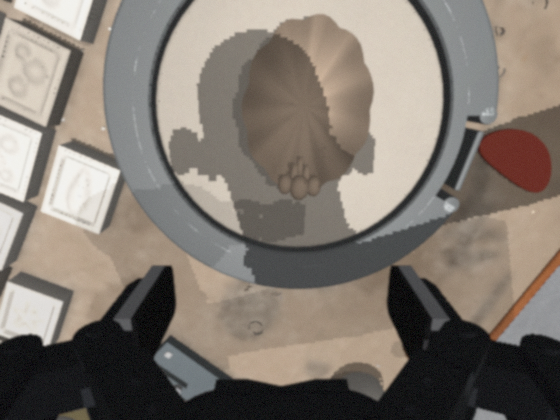

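The wrist picture shows the notch clearly on the robot side: its lips are at about (487,115) and (450,205), with the catch plate between them at about (462,160).

```bash
cat > h.py <<'E'
from bench import arm
import numpy as np, cv2
def pts(n,save=None):
    c=arm.camera_params(n); p,d=arm.get_image(n)
    if save: cv2.imwrite(save,p)
    K=c['mtx'];v,u=np.mgrid[:420,:560]
    X=np.stack([(u-K[0,2])/K[0,0]*d,(v-K[1,2])/K[1,1]*d,d],-1)
    W=(X-c['t'])@c['R']; W[d==0]=np.nan
    return p,W
def circ(P):
    A=np.c_[2*P,np.ones(len(P))];s=np.linalg.lstsq(A,(P**2).sum(1),rcond=None)[0]
    return s[:2],np.sqrt(s[2]+s[0]**2+s[1]**2)
E
python3 - <<'E'
from h import *
import scipy.optimize as so
p,W=pts('wrist')
for u,v in((487,115),(450,205),(480,120),(448,195),(462,160),(467,150),(455,175),(520,160),(130,100)): print(u,v,W[v,u].round(1))
for n in('wrist','side','scene'):
    p,W=pts(n)
    m=(abs(W[...,2]-112)<4)&(abs(W[...,0]-620)<250)&(abs(W[...,1])<250)
    P=W[m]; 
    # ring fit: centre maximising inclusion 104.5..138
    def f(c):
        r=np.hypot(P[:,0]-c[0],P[:,1]-c[1]); return np.mean(np.minimum(20,np.maximum(0,np.maximum(104.5-r,r-138))))
    best=so.differential_evolution(f,[(550,720),(-100,150)],seed=0)
    c=best.x; r=np.hypot(*(P[:,:2]-c).T); print(n,len(P),c,best.fun,np.percentile(r,[1,5,95,99]),np.median(P[:,2]))
    a=np.degrees(np.arctan2(P[:,1]-c[1],-(P[:,0]-c[0])))
    k=(r>108)&(r<138); h=np.histogram(a[k],np.arange(-70,71,4)); print(dict(zip(h[1][:-1].astype(int),h[0])))
E
```

```text
487 115 [480.6 -57.  111.8]
450 205 [497.5   9.1 111.9]
480 120 [485.  -53.6 111.8]
448 195 [498.5   2.2 108.6]
462 160 [489.9 -23.8 104.8]
467 150 [487.4 -31.3 104.9]
455 175 [492.9 -12.1 103.6]
520 160 [380.5  -4.3   5.4]
130 100 [729.3 -67.2 110.2]
wrist 73070 [612.22394117 -74.20083862] 9.690605192230105 [ 14.06835181  48.97721195 142.5223608  150.18065398] 110.70870715455223
{np.int64(-70): np.int64(0), np.int64(-66): np.int64(0), np.int64(-62): np.int64(0), np.int64(-58): np.int64(0), np.int64(-54): np.int64(0), np.int64(-50): np.int64(0), np.int64(-46): np.int64(0), np.int64(-42): np.int64(0), np.int64(-38): np.int64(0), np.int64(-34): np.int64(4), np.int64(-30): np.int64(205), np.int64(-26): np.int64(450), np.int64(-22): np.int64(472), np.int64(-18): np.int64(480), np.int64(-14): np.int64(497), np.int64(-10): np.int64(508), np.int64(-6): np.int64(518), np.int64(-2): np.int64(523), np.int64(2): np.int64(538), np.int64(6): np.int64(452), np.int64(10): np.int64(230), np.int64(14): np.int64(287), np.int64(18): np.int64(288), np.int64(22): np.int64(285), np.int64(26): np.int64(258
[... 1839 characters left out ...]
.int64(-30): np.int64(27), np.int64(-26): np.int64(24), np.int64(-22): np.int64(21), np.int64(-18): np.int64(25), np.int64(-14): np.int64(23), np.int64(-10): np.int64(27), np.int64(-6): np.int64(22), np.int64(-2): np.int64(27), np.int64(2): np.int64(19), np.int64(6): np.int64(17), np.int64(10): np.int64(15), np.int64(14): np.int64(11), np.int64(18): np.int64(15), np.int64(22): np.int64(9), np.int64(26): np.int64(16), np.int64(30): np.int64(26), np.int64(34): np.int64(27), np.int64(38): np.int64(27), np.int64(42): np.int64(27), np.int64(46): np.int64(28), np.int64(50): np.int64(26), np.int64(54): np.int64(22), np.int64(58): np.int64(24), np.int64(62): np.int64(25), np.int64(66): np.int64(27)}
```

```bash
python3 - <<'E'
from h import *
import scipy.optimize as so
for n in('wrist','scene'):
    p,W=pts(n)
    m=(abs(W[...,2]-112)<4)
    P=W[m]; c=np.array([612.,-60])
    for it in range(4):
        r=np.hypot(*(P[:,:2]-c).T); a=np.degrees(np.arctan2(P[:,1]-c[1],-(P[:,0]-c[0])))
        E=[]
        for b in np.arange(-180,180,3):
            if 3<b<36: continue
            k=(a>=b)&(a<b+3)&(r<150)&(r>110)
            if k.sum()>3 and r[k].max()>125: E.append(P[k][r[k].argmax(),:2])
        E=np.array(E)
        s=so.least_squares(lambda q:np.hypot(*(E-q[:2]).T)-q[2],[*c,138],loss='soft_l1',f_scale=1)
        c=s.x[:2]
    print(n,len(E),s.x,np.abs(s.fun).mean())
    r=np.hypot(*(P[:,:2]-c).T); a=np.degrees(np.arctan2(P[:,1]-c[1],-(P[:,0]-c[0])))
    for lo,hi in((110,118),(118,124),(133,137)):
        k=(r>lo)&(r<hi)&(P[:,2]>108); h=np.histogram(a[k],np.arange(0,44,2))[0]; print(lo,h)
E
```

```text
wrist 74 [611.54086433 -56.57605014 137.17198166] 0.4382505901380809
110 [55 52 53 54 51 47 50 53 48 48 47 46 46 43 48 57 54 52 52 51 51]
118 [ 0  0  0  0  0  0  0  0  0  0  0  0  0  0  7 42 42 44 44 38 41]
133 [31  1  0  0  0  0  0  0  0  0  0  0  0  8 28 30 22 25 25 27 24]
scene 107 [610.34551368 -53.59305524 136.76117084] 1.2499861515809199
110 [3 1 4 3 3 3 3 4 2 3 3 4 2 2 3 5 4 2 4 2 4]
118 [0 0 0 0 0 0 0 0 0 0 0 0 0 0 2 1 3 1 2 3 1]
133 [3 0 0 0 0 0 0 0 0 0 0 0 0 1 1 1 2 1 3 5 2]
```

```bash
python3 -m jog '[[[2,40,0,-10],[4,80,0,-20],[7,120,0,-30],[9,155,0,-40],[11,182,0,-50]]]' 0
```

```text
clock: 1.08
position: [441.4, -11.2, 404.9]
ee_rot: [0.941, -0.339, 0.0, -0.0]
contact_force: [-0.2, -0.5, -0.5]
gripper_width: 0.1
```

```bash
python3 - <<'E'
from h import *
from scipy.spatial.transform import Rotation as R
s=arm.read_state(); print(s['clock'],s['position'],s['gripper_width'],R.from_quat(s['ee_rot']).as_matrix().round(3))
E
```

```text
1.075 [441.43521417 -11.22852215 404.90882382] 0.061631317673127024 [[ 0.77  -0.638  0.   ]
 [-0.638 -0.77   0.   ]
 [ 0.    -0.    -1.   ]]
```

```bash
python3 -m jog '[[[0,0,0,-9],[0,0,0,-18],[0,0,0,-25],[0,0,0,-25],[0,0,0,-25]]]'
cat > m.py <<'E'
from h import *
from scipy.spatial.transform import Rotation as R
import scipy.optimize as so,sys
p,W=pts('wrist',sys.argv[1])
P=W[abs(W[...,2]-112)<4]; c=np.array([611.5,-56.5])
for it in range(4):
    r=np.hypot(*(P[:,:2]-c).T); a=np.degrees(np.arctan2(P[:,1]-c[1],-(P[:,0]-c[0])))
    E=[]
    for b in np.arange(-180,180,3):
        if -3<b<33: continue
        k=(a>=b)&(a<b+3)&(r<150)&(r>110)
        if k.sum()>3 and r[k].max()>125: E.append(P[k][r[k].argmax(),:2])
    E=np.array(E)
    s=so.least_squares(lambda q:np.hypot(*(E-q[:2]).T)-138,c,loss='soft_l1',f_scale=1); c=s.x
print(len(E),c,np.abs(s.fun).mean())
for c in (c,np.array([611.5,-56.6])):
    r=np.hypot(*(P[:,:2]-c).T); a=np.degrees(np.arctan2(P[:,1]-c[1],-(P[:,0]-c[0])))
    k=(r>128)&(r<136)&(P[:,2]>109.5)
    print(list(zip(range(-4,36),np.histogram(a[k],np.arange(-4,37,1))[0].tolist())))
st=arm.read_state(); M=R.from_quat(st['ee_rot']).as_matrix(); print(st['clock'],st['position'],M.round(3).tolist(),st['contact_force'])
E
python3 m.py pics/w1.png
```

```text
clock: 1.7
position: [441.4, -11.2, 405.0]
ee_rot: [0.992, -0.129, 0.0, -0.0]
contact_force: [-0.5, 0.2, -0.1]
gripper_width: -0.2
37 [611.49364891 -55.97137372] 0.17217044733236148
[(-4, 35), (-3, 37), (-2, 39), (-1, 36), (0, 37), (1, 37), (2, 12), (3, 0), (4, 0), (5, 2), (6, 3), (7, 1), (8, 1), (9, 1), (10, 5), (11, 0), (12, 0), (13, 2), (14, 0), (15, 2), (16, 0), (17, 5), (18, 1), (19, 1), (20, 3), (21, 3), (22, 0), (23, 1), (24, 1), (25, 0), (26, 3), (27, 34), (28, 35), (29, 41), (30, 36), (31, 39), (32, 36), (33, 37), (34, 35), (35, 35)]
[(-4, 36), (-3, 40), (-2, 37), (-1, 37), (0, 36), (1, 37), (2, 22), (3, 0), (4, 0), (5, 2), (6, 3), (7, 0), (8, 2), (9, 1), (10, 4), (11, 1), (12, 0), (13, 2), (14, 0), (15, 2), (16, 1), (17, 3), (18, 3), (19, 1), (20, 3), (21, 3), (22, 1), (23, 0), (24, 2), (25, 0), (26, 0), (27, 29), (28, 36), (29, 38), (30, 37), (31, 37), (32, 37), (33, 37), (34, 39), (35, 34)]
1.75 [441.44082786 -11.22427396 404.94422988] [[0.967, -0.255, 0.0], [-0.255, -0.967, 0.0], [0.0, -0.0, -1.0]] [-0.07314497  0.70356525  0.3151102 ]
```

View pics/w1.png

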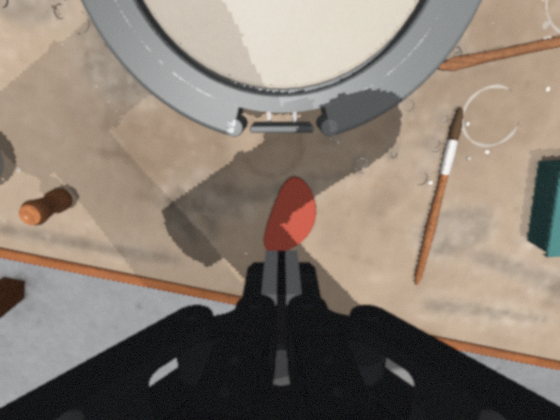

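The notch spans about 2.4° to 27°, so its middle is at 14.7°. In the picture the catch plate is at (282,127), with the closed fingers straight outside it. I'll descend outside the rim.

```bash
python3 -m jog '[[[0,0,40,0],[0,0,80,0],[0,0,120,0],[0,0,140,0],[0,0,147,0]]]'
python3 -m jog '[[[2,0,0,0],[4,0,0,0],[6,0,0,0],[7,0,0,0],[7,0,0,0]]]'; python3 -c "
from h import *
s=arm.read_state();print(s)
for n in('wrist','scene','side'): cv2.imwrite('pics/%s2.png'%n,arm.get_image(n)[0])"
```

```text
clock: 2.38
position: [441.4, -11.2, 256.9]
ee_rot: [0.992, -0.129, -0.001, 0.0]
contact_force: [0.3, 0.1, 0.7]
gripper_width: 0.3
clock: 3.0
position: [448.2, -13.1, 257.1]
ee_rot: [0.992, -0.129, -0.001, 0.0]
contact_force: [-0.5, 0.9, -0.6]
gripper_width: 0.1
{'clock': 3.0, 'joints': array([ 3.35253887e-01,  2.67243799e-01, -6.08939102e-01, -1.50166592e-04,
       -6.96104227e-01,  9.77406830e-01]), 'joint_vel': array([ 0.0026159 , -0.00011654, -0.00594418, -0.00022302,  0.00141833,
        0.00098418]), 'joint_efforts': array([-1.26165114e-02, -2.73038793e+01,  1.30502066e+01,  2.89885998e+00,
        1.35623101e-03,  2.20723778e-03]), 'position': array([448.20781894, -13.05019919, 257.06273789]), 'ee_rot': array([ 9.91674609e-01, -1.28766893e-01, -6.88023255e-04,  2.90792688e-04]), 'contact_force': array([-0.45060425,  0.85149693, -0.55748014]), 'wrist_torque': array([ 0.00056482, -0.03423083,  0.01067078]), 'gripper_width': 0.12625309264301277}
```

View pics/wrist2.png

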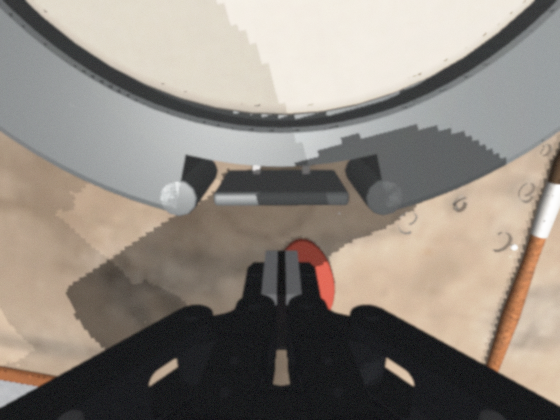

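View pics/side2.png

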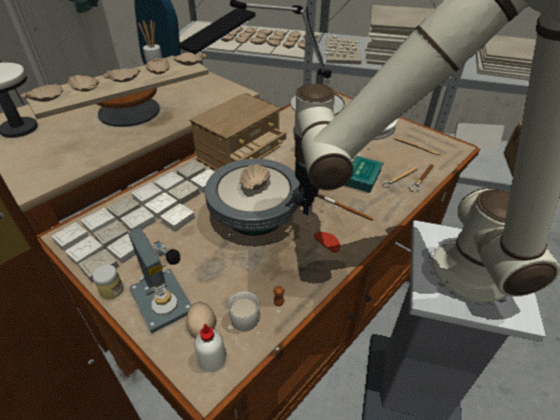

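The closed fingertips at (282,260) line up with the middle of the catch plate at (282,195). I'll close in, then creep forward while checking the force.

```bash
python3 -m jog '[[[6,0,0,0],[12,0,0,0],[17,0,0,0],[20,0,0,0],[20,0,0,0]]]'
python3 -m jog '[[[1,0,0,0],[2,0,0,0],[3,0,0,0],[3,0,0,0],[3,0,0,0]]]'
```

```text
clock: 3.78
position: [467.6, -18.2, 256.8]
ee_rot: [0.992, -0.129, -0.001, 0.0]
contact_force: [-0.8, 0.2, -0.1]
gripper_width: -0.2
clock: 4.4
position: [470.5, -19.0, 256.7]
ee_rot: [0.992, -0.129, -0.001, 0.0]
contact_force: [-0.3, 0.3, 0.4]
gripper_width: -0.1
```

```bash
python3 -m jog '[[[0.5,0,0,0],[1,0,0,0],[1.5,0,0,0],[2,0,0,0],[2,0,0,0]]]'; python3 -m jog '[[[0.5,0,0,0],[1,0,0,0],[1.5,0,0,0],[2,0,0,0],[2,0,0,0]]]'
```

```text
clock: 5.03
position: [472.5, -19.5, 256.7]
ee_rot: [0.992, -0.129, -0.001, 0.0]
contact_force: [-0.5, -0.7, 0.3]
gripper_width: 0.1
clock: 5.65
position: [474.0, -20.0, 256.6]
ee_rot: [0.992, -0.129, -0.002, 0.001]
contact_force: [-2.6, 2.7, 0.7]
gripper_width: -0.2
```

Contact starts here, at about 3 N. I'll press on in small steps.

```bash
python3 -m jog '[[[1,0,0,0],[1.5,0,0,0],[2,0,0,0],[2.5,0,0,0],[2.5,0,0,0]]]'; python3 -m jog '[[[0.5,0,0,0],[1,0,0,0],[1.5,0,0,0],[2,0,0,0],[2,0,0,0]]]'
```

```text
clock: 6.28
position: [474.8, -20.4, 256.2]
ee_rot: [0.992, -0.129, -0.004, 0.001]
contact_force: [-7.9, 6.9, 6.1]
gripper_width: 0.0
clock: 6.9
position: [475.4, -20.8, 256.0]
ee_rot: [0.992, -0.13, -0.006, 0.001]
contact_force: [-8.0, 6.1, 5.6]
gripper_width: 0.2
```

```bash
python3 -c "
from h import *
s=arm.read_state();print(s['position'],s['contact_force'],s['wrist_torque'])
p,W=pts('wrist','pics/wrist3.png')
for n in('scene','side'):
  q=arm.get_image(n)[0]; cv2.imwrite('pics/%s3.png'%n,q)
q=cv2.imread('pics/scene3.png')[130:230,190:330]; cv2.imwrite('pics/scene3z.png',cv2.resize(q,None,fx=5,fy=5))
k=(abs(W[...,0]-600)<60)&(abs(W[...,1]+57)<90); print(np.nanpercentile(W[k][:,2],[5,20,50]))
"
```

```text
[475.43034978 -20.76327079 255.96190085] [-8.00453106  6.0809464   5.63319797] [1.60999497 2.06999376 0.03333072]
[108.862191   109.51678367 110.11190442]
```

View pics/wrist3.png

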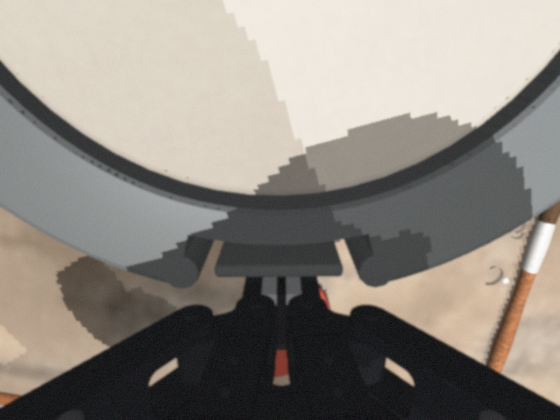

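View pics/scene3z.png

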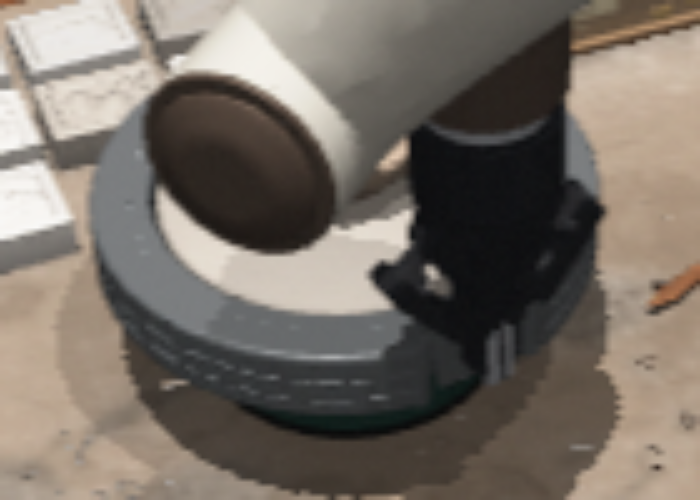

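The wrench resolves to the fingertips, with some vertical and lateral friction because the arm is compliant. I'll keep pressing and back off slightly in the other axes.

```bash
python3 -m jog '[[[1,-0.2,-0.3,0],[1.5,-0.4,-0.5,0],[2,-0.5,-0.7,0],[2.5,-0.5,-0.7,0],[3,-0.5,-0.7,0]]]'; cat > s.py <<'E'
from h import *
from scipy.spatial.transform import Rotation as R
s=arm.read_state();M=R.from_quat(s['ee_rot']).as_matrix()
tip=s['position']+173*M[:,2];c=np.array([611.5,-56.2]);n=np.array([-.967,.255]);t=np.array([.255,.967])
F=s['contact_force'];print('tip r %.2f lat %.2f z %.2f'%((tip[:2]-c)@n,(tip[:2]-c)@t,tip[2]),'F n %.1f t %.1f z %.1f'%(F[:2]@n,F[:2]@t,F[2]),'zaxis',M[:,2].round(4),s['clock'])
E
python3 s.py
```

```text
clock: 7.68
position: [476.5, -20.9, 256.0]
ee_rot: [0.991, -0.13, -0.01, 0.001]
contact_force: [-10.7, 8.4, 6.6]
gripper_width: 0.2
tip r 142.82 lat -1.13 z 83.03 F n 12.5 t 5.3 z 6.6 zaxis [-1.950e-02 -2.000e-04 -9.998e-01] 7.675
```

```bash
python3 - <<'E'
from h import *
p,W=pts('wrist','pics/w4.png'); c=np.array([611.5,-56.2]);n=np.array([-.967,.255]);t=np.array([.255,.967])
for u in (225,235,330,338):
    print(u,[(v,*((W[v,u,:2]-c)@n).round(1).reshape(1),*((W[v,u,:2]-c)@t).round(0).reshape(1),round(float(W[v,u,2]))) for v in range(228,292,4)])
E
python3 s.py; python3 -c "
import cv2
q=cv2.imread('pics/w4.png')[210:330,170:400]; cv2.imwrite('pics/w4z.png',cv2.resize(q,None,fx=3.4,fy=3.4))"
```

```text
225 [(228, np.float64(110.6), np.float64(17.0), 112), (232, np.float64(112.0), np.float64(17.0), 112), (236, np.float64(113.3), np.float64(17.0), 112), (240, np.float64(114.4), np.float64(17.0), 113), (244, np.float64(126.3), np.float64(21.0), 91), (248, np.float64(126.6), np.float64(21.0), 94), (252, np.float64(126.2), np.float64(20.0), 98), (256, np.float64(126.0), np.float64(19.0), 102), (260, np.float64(125.5), np.float64(19.0), 106), (264, np.float64(126.0), np.float64(19.0), 108), (268, np.float64(126.9), np.float64(18.0), 109), (272, np.float64(128.7), np.float64(19.0), 109), (276, np.float64(130.5), np.float64(19.0), 108), (280, np.float64(197.5), np.float64(37.0), -1), (284, np.float64(200.0), np.float64(37.0), 0), (288, np.float64(203.7), np.float64(38.0), -1)]
tip r 142.76 lat -1.16 z 83.04 F n 9.7 t 4.1 z 5.3 zaxis [-1.940e-02 -2.000e-04 -9.998e-01] 7.725Traceback (most recent call last):
  File "<stdin>", line 4, in <module>
ValueError: cannot convert float NaN to integer
```

View pics/w4z.png

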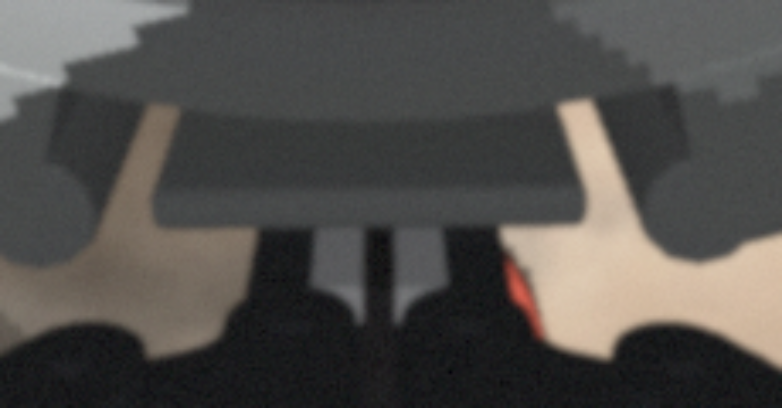

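The plate face is still at r≈131 mm, so the catch hasn't moved yet; the finger is just bearing on it. I'll push with more lead.

```bash
python3 -m jog '[[[1,-0.3,-0.5,0],[2,-0.5,-1,0],[3,-0.8,-1.5,0],[4,-1,-1.5,0],[4,-1,-1.5,0]]]'; python3 s.py
```

```text
clock: 8.35
position: [478.3, -20.9, 256.1]
ee_rot: [0.991, -0.131, -0.014, 0.002]
contact_force: [-8.6, 6.7, 4.0]
gripper_width: 0.1
tip r 142.50 lat -1.16 z 83.20 F n 10.0 t 4.2 z 4.0 zaxis [-2.800e-02 -4.000e-04 -9.996e-01] 8.35
```

```bash
python3 -m jog '[[[2,-0.3,-0.5,0],[4,-0.5,-1,0],[6,-0.8,-1,0],[7,-1,-1,0],[7,-1,-1,0]]]'; python3 s.py
```

```text
clock: 8.98
position: [483.5, -21.9, 256.1]
ee_rot: [0.991, -0.131, -0.017, 0.003]
contact_force: [-4.2, 0.9, -0.2]
gripper_width: -0.1
tip r 138.21 lat -1.08 z 83.18 F n 4.3 t -0.2 z -0.2 zaxis [-3.410e-02 -7.000e-04 -9.994e-01] 8.975
```

It broke free: the tip has advanced about 4.5 mm with only about 4 N on it. A bit further.

```bash
python3 -m jog '[[[1,0,0,0],[2,0,0,0],[3,0,0,0],[3,0,0,0],[3,0,0,0]]]'; python3 s.py
```

```text
clock: 9.6
position: [485.7, -22.7, 255.8]
ee_rot: [0.991, -0.131, -0.018, 0.003]
contact_force: [-4.9, 3.4, 3.9]
gripper_width: -0.4
tip r 136.31 lat -1.40 z 82.87 F n 5.6 t 2.1 z 3.9 zaxis [-3.670e-02 -8.000e-04 -9.993e-01] 9.6
```

```bash
cat > b.py <<'E'
from h import *
import sys
p,W=pts('wrist',sys.argv[1]); c=np.array([611.5,-56.2]);n=np.array([-.967,.255])
r=np.hypot(*(W[...,:2]-c).transpose(2,0,1))
k=(r>80)&(r<98)&(W[...,0]<611); k2=(r>108)&(r<118)&(W[...,0]<611)
print('bat z',np.nanmedian(W[k][:,2]),'rim z',np.nanmedian(W[k2][:,2]),k.sum())
E
python3 b.py pics/w5.png; python3 s.py
```

```text
bat z 121.89329495583262 rim z 112.31463667111626 38127
tip r 136.31 lat -1.40 z 82.86 F n 6.1 t 2.0 z 3.6 zaxis [-3.670e-02 -8.000e-04 -9.993e-01] 9.65
```

View pics/w5.png

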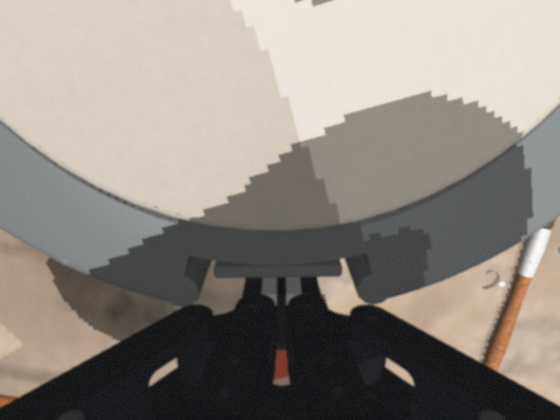

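The bat is rising: its top is at 122 mm against 110.5 mm at the start. I'll hold the press with a small lead.

```bash
python3 -m jog '[[[1,0,0,0],[1.5,0,0,0],[1.5,0,0,0],[1.5,0,0,0],[1.5,0,0,0]]]'; python3 s.py; python3 -m jog '[[[0.8,0,0,0],[0.8,0,0,0],[0.8,0,0,0],[0.8,0,0,0],[0.8,0,0,0]]]'; python3 s.py; python3 b.py pics/w6.png
```

```text
clock: 10.28
position: [486.5, -23.0, 255.6]
ee_rot: [0.991, -0.132, -0.019, 0.003]
contact_force: [-5.0, 4.3, 3.2]
gripper_width: -0.1
tip r 135.79 lat -1.56 z 82.74 F n 5.9 t 2.8 z 3.2 zaxis [-3.880e-02 -7.000e-04 -9.992e-01] 10.275
clock: 10.9
position: [486.8, -23.0, 255.6]
ee_rot: [0.991, -0.132, -0.02, 0.003]
contact_force: [-4.9, 3.9, 4.5]
gripper_width: 0.1
tip r 135.86 lat -1.60 z 82.70 F n 5.7 t 2.5 z 4.5 zaxis [-4.070e-02 -5.000e-04 -9.992e-01] 10.9
bat z 127.8525767695323 rim z 112.3648154798139 39075
```

```bash
python3 -m jog '[[[0.8,0,0,0],[0.8,0,0,0],[0.8,0,0,0],[0.8,0,0,0],[0.8,0,0,0]]]'; python3 b.py pics/w7.png; python3 -m jog '[[[0.8,0,0,0],[0.8,0,0,0],[0.8,0,0,0],[0.8,0,0,0],[0.8,0,0,0]]]'; python3 s.py; python3 b.py pics/w8.png
```

```text
clock: 11.58
position: [487.0, -23.1, 255.5]
ee_rot: [0.991, -0.132, -0.021, 0.003]
contact_force: [-4.5, 3.9, 4.0]
gripper_width: -0.1
bat z 127.86145067482164 rim z 112.37837939269366 38994
clock: 12.25
position: [487.3, -23.2, 255.5]
ee_rot: [0.991, -0.132, -0.022, 0.003]
contact_force: [-5.9, 3.3, 4.6]
gripper_width: 0.1
tip r 135.99 lat -1.70 z 82.65 F n 6.6 t 1.7 z 4.6 zaxis [-4.44e-02 -1.00e-04 -9.99e-01] 12.25
bat z 127.85460844135508 rim z 112.38619080037881 39035
```

The bat has been steady at its stop for over 1.2 s. I'll draw the finger out.

```bash
python3 -m jog '[[[-2,0,0,0],[-5,0,0,0],[-9,0,0,0],[-14,0,0,0],[-20,0,0,0]]]'; python3 -m jog '[[[-6,0,0,0],[-14,0,0,0],[-22,0,0,0],[-28,0,0,0],[-28,0,0,0]]]';python3 -m jog '[[[0,0,-15,0],[0,0,-40,0],[0,0,-70,0],[0,0,-95,0],[0,0,-100,0]]]'; python3 s.py; python3 b.py pics/w9.png; python3 -c "
from h import *
cv2.imwrite('pics/scene9.png',cv2.resize(arm.get_image('scene')[0][100:320,150:400],None,fx=2.6,fy=2.6))
p,W=pts('wrist'); c=np.array([611.5,-56.2]);n=np.array([-.967,.255]);t=np.array([.255,.967])
r=(W[...,:2]-c)@n;l=(W[...,:2]-c)@t;k=(abs(l)<20)&(r>116)&(r<136)&(W[...,2]>106)&(W[...,2]<111);print('plate top r',np.percentile(r[k],[2,50,98]),k.sum())"
```

```text
clock: 12.92
position: [468.1, -17.9, 256.5]
ee_rot: [0.991, -0.132, -0.021, 0.003]
contact_force: [0.5, 0.0, 0.4]
gripper_width: 0.1
clock: 13.55
position: [440.7, -10.5, 257.8]
ee_rot: [0.991, -0.132, -0.021, 0.003]
contact_force: [0.0, -0.9, -0.3]
gripper_width: -0.2
clock: 14.18
position: [445.5, -10.4, 359.2]
ee_rot: [0.991, -0.132, -0.019, 0.002]
contact_force: [0.2, -0.8, -0.7]
gripper_width: 0.0
tip r 178.81 lat 0.38 z 186.36 F n -0.4 t -0.7 z -0.7 zaxis [-3.910e-02  9.000e-04 -9.992e-01] 14.175
bat z 127.81464971860274 rim z 111.76499062634583 10697
plate top r [126.17222166 128.39699135 131.11759271] 615
```

View pics/w9.png

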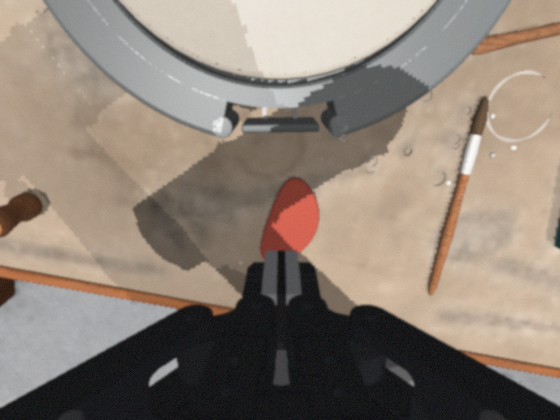

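View pics/scene9.png

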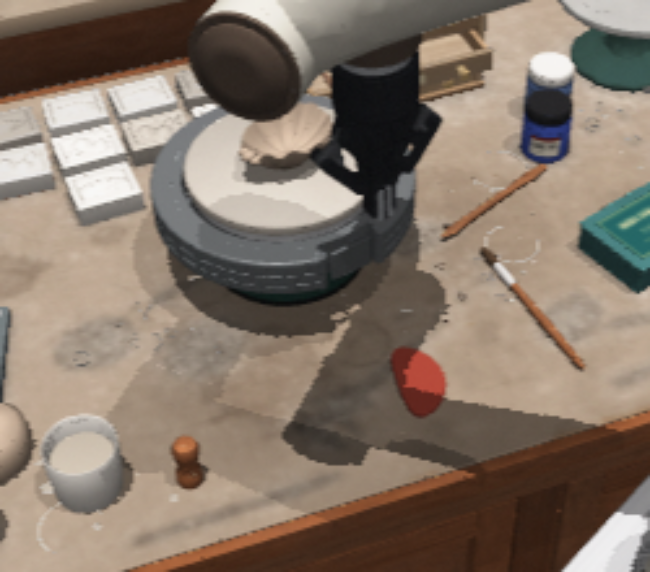

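The bat stands about 16 mm above the rim. The catch plate, at (281,125) in the wrist picture, is back out with its face at r≈131 mm. The dish is upright, and the stamp, cup and rib look unmoved. I'll let the arm settle and hand in.

```bash
python3 -m jog '[[[0,0,0,0],[0,0,0,0],[0,0,0,0],[0,0,0,0],[0,0,0,0]]]'; python3 -c "
from h import *
arm.job_done()"
```

```text
clock: 14.95
position: [444.7, -10.5, 356.9]
ee_rot: [0.991, -0.132, -0.022, 0.003]
contact_force: [-0.3, -0.3, -0.4]
gripper_width: 0.4
the job is handed in; nothing more can be done
```

The bat is up, the catch has sprung back out, and I handed the job in at about 15 s; no verdict is reported. I found the notch by sight rather than by feeling along the rim. In the wrist camera its middle lay about 14.7° to the robot's left of the rim's -x point.

- **Pressing:** I pressed the catch with the closed fingertips. It did not give at first, at a total force of up to about 15 N at the wrist. It then went in with about 6 N straight against it.
- **Side forces:** The soft arm added a few newtons of sideways and upward force, and the tool tilted up to 0.044 rad during the push. Forces never came near 40 N in the readings between moves.
- **Rise:** I kept the catch pressed until the bat's height stopped changing, over 1.2 s across three pictures, then drew the finger out.

Last checks:
- **Bat:** its top measured 127.8 mm, 16.0 mm above the rim in the same picture. Fully up would be 128.5 mm and 16.5 mm, so this agrees within the 2 mm calibration.
- **Catch:** its face was back at 131 mm from the axis, where it started.
- **Contact:** the robot was clear, with the wrist force near zero.
- **Dish and bystanders:** by eye only, the dish stood upright on the bat, and the stamp, cup, rib and modelling tool looked unmoved. I did not measure them.

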